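# Lay the microscope lens barrels in their V-rests

### The arm

A 6-joint arm with a two-finger parallel gripper is mounted at the origin on the work surface. World frame = base frame: x ahead of the robot, y to its left, z up, the work surface at z = 0. Lengths are in m, angles in degrees, forces in N, time in s.
With the tool pointing down it reaches from about 0.4 to 0.825 m from the base axis. Payload 7 kg.
Tool frame: the origin (TCP) lies midway between the tips of the shut fingers; the grasp point (between the pads) lies 19 mm behind it; z points along the fingers, y is the line along which they close (so a half turn about z gives the same grasp; the last joint's range is limited). The gripper opens to 88 mm and grips with 3 to 60 N. Pads are 19 mm wide; open, the fingers measure 130 mm over their backs; the gripper's body (78 mm by 193 mm) begins 47 mm behind the grasp point.
Start: joints at [82.34, 20.546, 0.682, 0, -70.136, -16.507], TCP at [0.276, 0.616, 0.227] pointing down, gripper open.
Joint ranges: [-176.03, 176.03], [-82.01, 121.73], [-58.28, 71.71], [-173.87, 95.51], [-174.79, -0.11], [-173.66, 173.66]. Speed limits (degrees/s): [136.94, 136.94, 172.46, 180, 180, 180].

### API

Orientations are given as a 3x3 rotation matrix whose columns are the frame's x, y, z axes.
In Python, from rig import robot gives the robot as it stands. Calls block until the motion is done:
- robot.goto(position, orientation): joint-space move of the TCP to a pose.
- robot.servo_line(position, ori=None, speed=0.15): straight line of the TCP; ori=None keeps the orientation; speed is the mean speed in m/s.
- robot.movej(angles): joint-space move.
- robot.move_gripper(opening): opening from 0.0 (shut) to 1.0 (fully open); the grip force is fixed at half the most; returns when the fingers have stopped.
- robot.dwell(seconds).
- robot.ik(position, orientation): joint angles nearest the present ones, or None.
- robot.grab_frame(name): name is "side" or "top"; returns (picture, depth): 384x512x3 uint8, red, green, blue; 384x512 float32, m along the optical axis (not along the pixel's ray), 0 where there is no reading.
- robot.camera_info(name): a dict with "vfov" (degrees; the focal length in pixels is half the picture's height over the tangent of half this angle, whatever the lens; pixels are square), "cx", "cy" (the principal point, pixels), "view" (4x4, takes a point from world to camera coordinates). Camera axes: x right, y down, z forward; pixel columns grow to the right and rows downward; lengths in m; the calibration is good to about 2 mm. A picture is of the moment at which its call begins. camera_info takes no time and is no camera call.
A pose or a line that the arm cannot do raises robot.Unreachable and nothing moves.
- robot.job_done(): hands the job in; it is judged then, once.
Readings, each from a call of its own:
- robot.read_t(): time.
- robot.read_qpos(): joint angles.
- robot.read_qvel(): joint speeds.
- robot.read_effort(): joint torques, N m.
- robot.read_position(): TCP position.
- robot.read_tcp_rot(): TCP orientation.
- robot.read_force(): force on the tool from outside, world axes, zero at the start.
- robot.read_ft_torque(): the same for the moment, N m.
- robot.read_grip_width(): opening from 0.0 (shut) to 1.0 (fully open).
- robot.read_finger_force(): force on a finger pad.
Only numpy, scipy, OpenCV 4.12 (cv2) and the standard library are available. Lean on these libraries where they do the work, as an engineer would, in place of code of your own. Each camera call takes 0.05 s, during which the arm holds its last target. There are 200 camera calls.

### The job

Two black lens barrels from a microscope lie loose on the lab bench and could roll off. Lay the thick barrel in the rest with the wide Vs and the slim barrel in the rest with the narrow Vs, each lying centrally across both Vs of its rest so that it is cradled and cannot roll. Set them down gently and do not drop them.

Things in the scene. Friction and masses are not known exactly. Their poses are not given: they have to be found in the camera images.
- thick_barrel_center (a point): The thick lens barrel: a plain black cylinder, 46 mm in diameter and 140 mm long, with a thin metal band near each end and glass in the end faces, about 300 g, loose, lying on the bench and free to roll. This point is its centre, 23 mm above the bench at the start. x runs along its length; y and z turn as it rolls.
- slim_barrel_center (a point): The slim lens barrel: a plain black cylinder, 28 mm in diameter and 140 mm long, with a thin metal band near each end and glass in the end faces, about 140 g, loose, lying on the bench and free to roll. This point is its centre, 14 mm above the bench at the start. x runs along its length; y and z turn as it rolls.
- wide_rest_seat (a point): Fixed grey rest, left or right: base 106 x 86 x 10 mm, two posts 14 mm thick with 74 mm free between them for fingers, each topped by a white 90-degree V. Wide Vs: 51 mm across, tips 60 mm up. V bottoms 35 mm above the bench. Point: where the barrel's centre lies when cradled, midway between the Vs, 67.5 mm up. x: level, from V to V, as the barrel lies; z up.
- narrow_rest_seat (a point): Fixed grey rest, left or right: base 106 x 56 x 10 mm, two posts 14 mm thick with 74 mm free between them for fingers, each topped by a white 90-degree V. Narrow Vs: 28 mm across, tips 49 mm up. V bottoms 35 mm above the bench. Point: where the barrel's centre lies when cradled, midway between the Vs, 54.8 mm up. x: level, from V to V, as the barrel lies; z up.
Not all that is in view belongs to the job. What is shaped like the part that bears thick_barrel_center but pink is not meant. What is shaped like the part that bears narrow_rest_seat but red is not meant.

How it is judged (in metres and radians):
At the end, for the whole second after the job is handed in: The thick barrel lies at rest across both Vs of the wide rest and the slim barrel across both Vs of the narrow rest: each with its centre within 18 mm of the seat point along the rest's x, 8 mm across and 6 mm in height, its axis within 10 degrees of the rest's x (either end first) (x of thick_barrel_center in the frame of wide_rest_seat between -0.018 and 0.018 m and y of thick_barrel_center in the frame of wide_rest_seat between -0.008 and 0.008 m and z of thick_barrel_center in the frame of wide_rest_seat between -0.006 and 0.006 m and angle between the x axis of thick_barrel_center and the x axis of wide_rest_seat, either way round below 0.17 rad and linear speed of each of thick_barrel, slim_barrel below 0.02 m/s and x of slim_barrel_center in the frame of narrow_rest_seat between -0.018 and 0.018 m and y of slim_barrel_center in the frame of narrow_rest_seat between -0.008 and 0.008 m and z of slim_barrel_center in the frame of narrow_rest_seat between -0.006 and 0.006 m and angle between the x axis of slim_barrel_center and the x axis of narrow_rest_seat, either way round below 0.17 rad); the robot touches nothing.
It fails at once if a barrel was dropped: it moved faster than 0.6 m/s while not held (a free fall of about 18 mm) ((linear speed of thick_barrel above 0.6 m/s and contact force between thick_barrel and the fingers below 0.05 N) or (linear speed of slim_barrel above 0.6 m/s and contact force between slim_barrel and the fingers below 0.05 N)).
It also fails if it takes over 51 s, if anything falls off the work surface, if the arm or the gripper's body presses on something with over 40 N, if the wrist force passes 120 N, or if a joint passes its speed limit or range.

## Working session

There is one attempt and no reset: what is moved stays moved. The work goes in short steps, each a Python script; the robot and the scene stay as the last script left them, time stands still between calls to the robot, and variables do not carry over. Pictures are saved under pics/ and viewed, at most 10 in all, crops included, and the job is handed in when it is done.

```bash
mkdir -p pics; cat > h.py <<'E'
import numpy as np, cv2
from rig import robot
def cam(n):
    c=robot.camera_info(n); f=192/np.tan(np.radians(c["vfov"])/2); return f,c["cx"],c["cy"],np.array(c["view"])
def cloud(n,d):
    f,cx,cy,V=cam(n); v,u=np.mgrid[:384,:512]
    P=np.stack([(u-cx)/f*d,(v-cy)/f*d,d],-1)
    return (P-V[:3,3])@V[:3,:3]
def proj(n,p):
    f,cx,cy,V=cam(n); q=V[:3,:3]@np.asarray(p)+V[:3,3]; return f*q[0]/q[2]+cx,f*q[1]/q[2]+cy
def save(n,im): cv2.imwrite("pics/"+n+".png",im[:,:,::-1])
E
python3 - <<'E'
from h import *
for n in("top","side"):
    im,d=robot.grab_frame(n); save(n+"0",im); np.savez("/tmp/"+n,im=im,d=d)
    f,cx,cy,V=cam(n); print(n,f,cx,cy,-V[:3,:3].T@V[:3,3],V[2,:3],(d>0).mean())
E
```

```text
top 460.0236082682301 255.01471367897773 187.33373950227733 [0.35138108 0.01056926 0.89041122] [ 0.17926765 -0.01682031 -0.98365654] 0.9960123697916666
side 431.83756596737635 256.7807240194819 191.3816367197408 [ 0.15741247 -0.598856    0.80177253] [ 0.34336159  0.6022222  -0.72071578] 0.9961496988932291
```

View pics/top0.png

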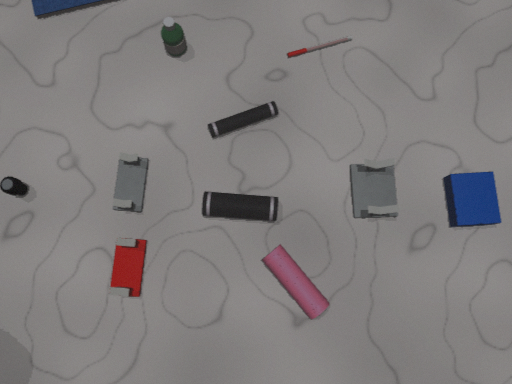

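View pics/side0.png

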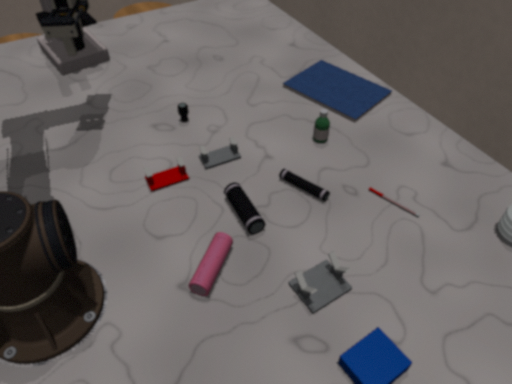

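Top view:
- Black barrels: thick at (240,206), slim at (243,119). The pink cylinder at (296,282) is a decoy. The small black bottle at (14,186) isn't a barrel.
- Grey rests: wide at (374,190), narrow at (131,184). The red rest at (128,268) is a decoy.

The side view agrees. Next I'll measure and make one close crop.

```bash
cat > m.py <<'E'
from h import *
from scipy import ndimage as ni
def rayplane(n,uv,z):
    f,cx,cy,V=cam(n); r=V[:3,:3].T@np.array([(uv[0]-cx)/f,(uv[1]-cy)/f,1]); o=-V[:3,:3].T@V[:3,3]
    return o+r*(z-o[2])/r[2]
def rect(pts):
    (c,(a,b),t)=cv2.minAreaRect(pts[:,:2].astype(np.float32)*1000)
    bx=cv2.boxPoints((c,(a,b),t)); e=[bx[1]-bx[0],bx[2]-bx[1]]; l=max(e,key=np.linalg.norm)
    return np.round(c,1),round(max(a,b),1),round(min(a,b),1),round(np.degrees(np.arctan2(l[1],l[0]))%180,1)
def near(n,im_d,seed,zmin,zmax,R=0.1):
    P=cloud(n,im_d); m=(P[...,2]>zmin)&(P[...,2]<zmax)&(im_d>0)
    m&=np.linalg.norm(P[...,:2]-seed[:2],axis=-1)<R
    l,k=ni.label(m); return P,m,l,k
E
python3 - <<'E'
from m import *
Z={n:np.load(f"/tmp/{n}.npz") for n in("top","side")}
P=cloud("top",Z["top"]["d"]); print("bench z",np.median(P[...,2]),"std",np.std(P[300:380,200:250,2]))
for nm,uv,z in(("thick",(240,206),.023),("slim",(243,119),.014)):
    s=rayplane("top",uv,z); print(nm,s)
    for n in Z:
        im,d=Z[n]["im"],Z[n]["d"]; P,m,l,k=near(n,d,s,.005,.07)
        u,v=map(int,proj(n,s)); q=P[l==l[v,u]]; print(n,rect(q),"ztop",np.percentile(q[:,2],97))
for nm,uv in(("wide",(374,190)),("narrow",(131,184))):
    s=rayplane("top",uv,.01); print(nm,s)
    for n in Z:
        d=Z[n]["d"]; P,m,l,k=near(n,d,s,.005,.08,.085)
        q=P[m]; print(n,"all",rect(q))
        g=q[abs(q[:,2]-.010)<.003]; print("  base",rect(g),np.median(g[:,2]))
        h=P[...,2]>.03; l,k=ni.label(m&h)
        for i in range(1,k+1):
            a=P[l==i]
            if len(a)>8: print("  post",len(a),rect(a),a[:,2].max())
im=Z["top"]["im"]
t=np.hstack([cv2.resize(im[y-50:y+50,x-50:x+50],(390,290)) for x,y in((374,190),(131,184))])
t=np.vstack([t,np.hstack([cv2.resize(im[y-50:y+50,x-50:x+50],(390,290)) for x,y in((240,206),(243,119))])])
save("crop",t)
E
```

```text
bench z 0.001294040719057128 std 0.05436249090905137
thick [0.47244288 0.0232097  0.023     ]
top (array([474.6,  22.3]), 139.8, 50.3, np.float32(87.2)) ztop 0.04851076822560989
side (array([472.8,  21.8]), 144.1, 45.9, np.float32(88.1)) ztop 0.0461092004418272
slim [0.64839578 0.02356784 0.014     ]
top (array([650.1,  24.3]), 140.3, 34.0, np.float32(112.5)) ztop 0.030687022439418905
side (array([646.4,  21.6]), 141.9, 29.0, np.float32(113.8)) ztop 0.028002299579240976
wide [ 0.51437809 -0.23720385  0.01      ]
top all (array([ 516.5, -246.7]), 145.0, 143.3, np.float32(34.0))
  base (array([ 513.7, -218.4]), 124.6, 106.4, np.float32(93.9)) 0.010799025921591519
  post 241 (array([ 558.8, -234.4]), 56.1, 14.7, np.float32(93.6)) 0.0635233944619691
  post 240 (array([ 471.1, -239.8]), 55.4, 14.4, np.float32(93.4)) 0.06383065495965261
side all (array([ 516. , -238.1]), 106.7, 88.1, np.float32(4.0))
  base (array([ 516.2, -238.4]), 107.1, 86.5, np.float32(3.2)) 0.009375694195397764
  post 193 (array([ 560. , -234.8]), 56.7, 16.7, np.float32(92.0)) 0.061024572339584096
  post 205 (array([ 472.6, -240.4]), 57.0, 15.4, np.float32(92.7)) 0.06049546480286944
narrow [0.51029656 0.23575911 0.01      ]
top all (array([506.1, 236. ]), 153.8, 139.6, np.float32(148.0))
  base (array([505.7, 246.9]), 119.7, 76.2, np.float32(176.1)) 0.010952128797046785
  post 152 (array([555.8, 235. ]), 33.8, 14.7, np.float32(87.2)) 0.053859470540224524
  post 151 (array([467.9, 239.5]), 34.5, 14.5, np.float32(86.8)) 0.05249575666054859
side all (array([513.3, 236.9]), 106.9, 60.5, np.float32(176.7))
  base (array([513. , 234.9]), 104.7, 56.8, np.float32(176.4)) 0.008794868074098312
  post 55 (array([557.5, 233.8]), 35.0, 14.8, np.float32(87.2)) 0.05099329772933131
  post 53 (array([469.1, 238.7]), 32.5, 14.0, np.float32(87.2)) 0.049095802269988054
```

View pics/crop.png

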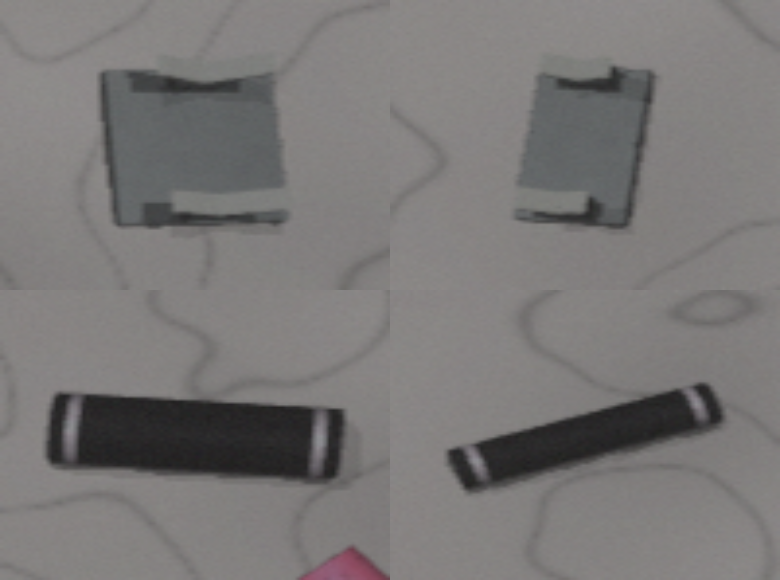

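The crop confirms the choices: wide and narrow grey rests with pale Vs, and both black barrels with two bands each. Sizes and heights match the description: thick about 140×46, slim about 140×28, and rest bases 106×86 and 105×57. I'll start with the thick barrel.

```bash
cat > act.py <<'E'
from m import *
def R(deg):
    t=np.radians(deg); x=np.array([np.cos(t),np.sin(t),0]); z=np.array([0,0,-1.]); return np.stack([x,np.cross(z,x),z],1)
def best(p,a):
    q0=np.array(robot.read_qpos()); c=[]
    for k in(0,180):
        q=robot.ik(p,R(a+k))
        if q is not None: c.append((abs(np.array(q)-q0).max(),a+k))
    print("options",c); return min(c)[1]
def pick(xy,a,z=.004,zt=.2):
    a=best([*xy,zt],a); robot.goto([*xy,zt],R(a)); robot.servo_line([*xy,z],speed=.12)
    robot.move_gripper(0.0); print("width mm",robot.read_grip_width()*88,"pad",robot.read_finger_force())
    robot.servo_line([*xy,zt],speed=.12); print("lifted",robot.read_grip_width()*88,robot.read_force(),robot.read_t())
def carry(xy,a,ztcp,zt=.2):
    a=best([*xy,zt],a); robot.goto([*xy,zt],R(a)); robot.servo_line([*xy,ztcp+.02],speed=.12)
    print(robot.read_position(),robot.read_force(),robot.read_t())
def lower(ztcp):
    p=np.array(robot.read_position()); f0=robot.read_force()[2]
    for dz in(.003,.001,0,-.001,-.002):
        robot.servo_line([p[0],p[1],ztcp+dz],speed=.02); f=np.array(robot.read_force()); print(dz,f.round(2))
        if f[2]-f0>3: break
def release(zt=.2):
    robot.move_gripper(1.0); p=robot.read_position(); robot.servo_line([p[0],p[1],zt],speed=.12); print(robot.read_t())
E
python3 - <<'E'
from act import *
pick((.4735,.0225),87.6)
carry((.5158,-.238),3.4,.0675-.023+.004)
im,d=robot.grab_frame("side"); save("side1",im); u,v=map(int,proj("side",(.516,-.238,.07)))
save("s1c",cv2.resize(im[v-90:v+60,u-100:u+100],(800,600)))
E
```

```text
options [(np.float64(167.51909236516903), 87.6), (np.float64(55.7529074650323), 267.6)]
width mm 45.31841886908696 pad 29.996808171272278
lifted 45.571809579887415 [-0.05726184 -1.09324192 -4.59134683] 6.6583
options [(np.float64(127.42332535625025), 3.4), (np.float64(52.57667464374975), 183.4)]
[ 0.51642443 -0.23806337  0.06927293] [ 1.37622162 -0.13303756 -3.86489324] 8.9417
```

View pics/s1c.png

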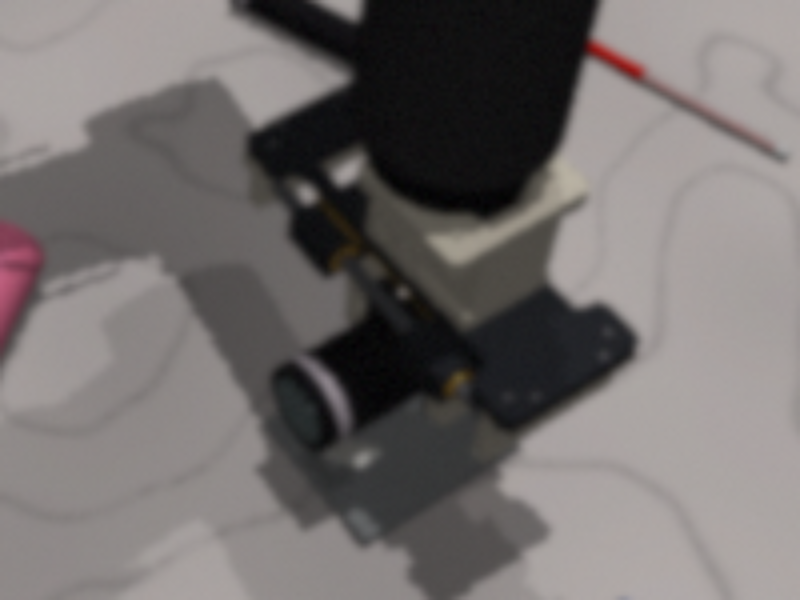

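The thick barrel is held level above the wide rest, near end at crop (305,405) and post at (365,450), aligned with the rest. Lowering and releasing.

```bash
python3 - <<'E'
from act import *
lower(.0485); release()
pick((.6485,.0235),113.2)
carry((.5128,.236),-3.2,.0548-.014+.004)
for n in("top","side"):
    im,d=robot.grab_frame(n); np.savez("/tmp/"+n+"2",im=im,d=d)
    P=cloud(n,d); m=(P[...,2]>.07)&(P[...,2]<.11)&(np.linalg.norm(P[...,:2]-[.516,-.238],axis=-1)<.12)
    print(n,rect(P[m]),P[m][:,2].max())
    u,v=map(int,proj(n,(.516,-.238,.07))); a=im[v-55:v+55,u-70:u+70]
    u,v=map(int,proj(n,(.513,.236,.07))); b=im[v-55:v+55,u-70:u+70]
    c=np.hstack([cv2.resize(x,(400,300)) for x in(a,b)]); t=c if n=="top" else np.vstack([t,c])
save("two",t)
E
```

```text
0.003 [ 0.2   0.2  -3.92]
0.001 [ 0.25 -0.01 -3.26]
0 [-2.2   2.79  5.3 ]
12.7917
options [(np.float64(85.49216028091708), 293.2)]
width mm 26.949948685633437 pad 29.97453600168228
lifted 27.439235780092368 [-0.65369298  0.04936546 -1.70425304] 18.675
options [(np.float64(38.29035276830648), -3.2), (np.float64(141.7096472316935), 176.8)]
[0.51328971 0.23631704 0.06551533] [ 0.63044403  1.0037826  -1.26587252] 20.9417
top (array([ 515.5, -236.8]), 140.4, 45.8, np.float32(3.7)) 0.09492290628862028
side (array([ 516.9, -238.8]), 141.9, 45.4, np.float32(3.2)) 0.09273267627386543
```

View pics/two.png

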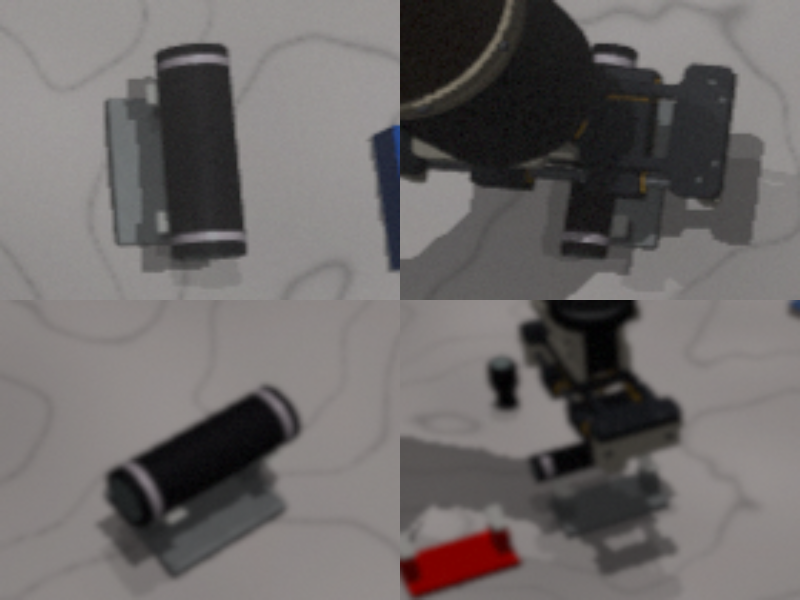

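The thick barrel is seated: centre (516,−238), angle 3.4°, top about 91–93 mm. The slim barrel, crop top right, hangs aligned above the narrow rest. Lowering it now.

```bash
python3 - <<'E'
from act import *
lower(.0448); release(.25)
robot.movej([82.34,20.546,.682,0,-70.136,-16.507])
for n in("top","side"):
    im,d=robot.grab_frame(n); P=cloud(n,d)
    for s,z in(((.516,-.238),.07),((.513,.236),.056)):
        m=(P[...,2]>z)&(P[...,2]<.11)&(np.linalg.norm(P[...,:2]-s,axis=-1)<.12)
        print(n,rect(P[m]),P[m][:,2].max())
    u,v=map(int,proj(n,(.513,.236,.05))); b=cv2.resize(im[v-55:v+55,u-70:u+70],(400,300)); t=b if n=="top" else np.hstack([t,b])
save("end",t); print(robot.read_t())
E
```

```text
0.003 [-0.54 -0.26 -0.55]
0.001 [ 0.53  1.35 -0.4 ]
0 [-0.4   1.8   3.13]
25.5083
top (array([ 515.5, -236.9]), 140.4, 46.0, np.float32(3.6)) 0.09566156311986955
top (array([512.3, 236.6]), 140.2, 28.3, np.float32(177.1)) 0.07400900029768642
side (array([ 517. , -239.4]), 141.6, 44.4, np.float32(3.4)) 0.0921189552407311
side (array([513.4, 232.6]), 141.6, 28.8, np.float32(178.3)) 0.06988078589233292
27.25
```

View pics/end.png

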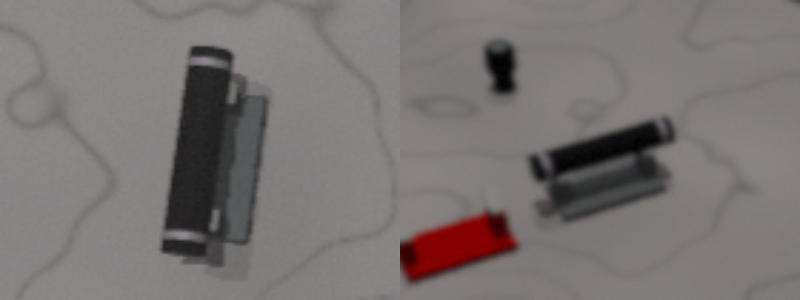

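Both barrels lie in their rests, centred and level. The slim one, at crop (197,150), has its centre at (512,236), angle −2.9° and top about 70 mm. The arm is clear, so I'm handing in.

```bash
python3 -c "
from rig import robot
print(robot.job_done())"
```

```text
the job is handed in; nothing more can be done
None
```

The thick barrel lies cradled in the wide rest and the slim barrel in the narrow rest; last measurements put both within tolerance, and the job was handed in at about 27 s (no verdict was returned).

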